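Switch on the wardrobe dehumidifier and hold its purge dial at the third click

TASK

Flip the red toggle on the white wardrobe dehumidifier over from off to on, and only then turn the black spring-return dial clockwise past its first two clicks to the third, marked by the red dot, and hold it there against its spring. Finish with the gripper still holding the dial at the third click and the toggle still on; do not disturb the other things on the shelf.

Things in the scene. Friction and masses are not known exactly. Their poses are not given: they have to be found in the camera images.
- dehumidifier: white plastic cabinet fixed to the shelf, 200 deep (x) x 360 wide (y) x 100 mm high; origin at the centre of its underside; +x is its back, away from the robot. The dial and switch modules stand on its flat top, one near each end (195 to 200 mm apart, either may be at the left), turned the same way as the cabinet
- dial_module: round grey base of the dial, 104 mm across, 16 mm high, fixed on the cabinet's top; origin at the centre of its underside, on the dial's vertical axis (z up). Four dots on its top 44 mm from the axis: white at rest (towards +x), yellow at the first and second click, larger red at the third. Carries the black dial
- dial_grip (a point): point on the dial's axis in its grip bar, 40 mm above the dial_module origin. The black dial is a 68 mm disc, 10 mm thick, with an upright bar on it, 60 long x 14 wide x 30 mm high: bar top 16 mm above this point, disc 14 mm below it. The x axis runs along the bar to its pointer end (white line on top) and turns with the dial, z up
- dial (a joint): dial angle in rad, 0 at rest with the pointer at the white dot (+x of dial_module); grows clockwise seen from above. Clicks at 0.4, 0.8 and 1.2; end stop at 1.32. The spring drives it back to 0 from everywhere as soon as it is let go; about 0.1 N m to start, up to 0.2 N m on the way, 0.15 N m to hold at 1.2
- switch_module: grey rectangular base of the toggle, 76 (x) x 56 (y) x 16 mm high, fixed on the cabinet's top; origin at the centre of its underside; green dot at its +x end (on), red dot at its -x end (off)
- toggle_hinge (a point): the toggle's hinge point, at the centre of the top of the switch module, 16 mm above its origin; hinge line along its y axis
- toggle_tip (a point): middle of the toggle's free end: a red stick 12 x 18 mm thick reaching 50 mm from the hinge
- toggle (a joint): toggle angle in rad: 0 is off (stick leans 0.45 rad from upright to -x, towards the robot), 0.9 is on (leans 0.45 rad to +x of switch_module, to the green dot). It snaps over at 0.45 and stays at either end; pushing it over near the tip takes about 2 to 3 N
- hat_box: round plastic hat box with a snap lid, 322 across, 160 mm high, loose; origin at the centre of its underside; leave alone
- shoe_tree: small wooden shoe tree, its length along its x axis, about 240 x 62 x 36 mm, loose; origin under its middle; leave alone
- money_clip: stainless steel money clip, 54 x 24 x 10 mm, loose, lying on top of the dehumidifier between the modules towards the back; origin at the centre of its underside; leave alone
- coin_bowl: gray ceramic bowl, 120 across, 45 mm high, loose; origin at the centre of its underside; leave alone
- key_case: black plastic key fob case with a wire spring clip, 100 x 40 x 16 mm, loose; origin at the centre of its case's underside; leave alone
- garment_brush: garment brush lying on the shelf, loose, about 0.2 m long; leave alone

How it is judged:
By the outcome, as a careful person would: the job done as asked, in the order asked, and still so for the second after the job is handed in, while the arm keeps its last pose, push and grip.
It also fails if it takes over 48 s, if anything falls off the work surface, if the arm or the gripper's body presses on something with over 40 N, if the wrist force passes 120 N, or if a joint passes its speed limit or range.

ROBOT

A 6-joint arm with a two-finger parallel gripper is mounted at the origin on the work surface. World frame = base frame: x ahead of the robot, y to its left, z up, the work surface at z = 0. Lengths are in m, angles in rad, forces in N, time in s.
With the tool pointing down it reaches from about 0.375 to 0.9 m from the base axis. Payload 3.1 kg.
Tool frame: the origin (TCP) lies midway between the tips of the shut fingers; the grasp point (between the pads) lies robot.grip_depth behind it (robot.grip_depth is the distance from the TCP to the grasp point, in m); z points along the fingers, y is the line along which they close (so a half turn about z gives the same grasp; the last joint's range is limited). The gripper opens to 87 mm and grips with 3 to 60 N. Pads are 19 mm wide; open, the fingers measure 117 mm over their backs; the gripper's body (75 mm by 190 mm) begins 51 mm behind the grasp point.
Start: joints at [-1.353, 0.527, 1.433, -0, 1.181, -0.178], TCP at [0.242, -0.576, 0.223] pointing down, gripper open.
Joint ranges: [-3.08, 3.08], [-0.75, 2.2], [0.22, 2.44], [-1.43, 4.57], [0, 2.65], [-2.85, 2.85]. Speed limits (rad/s): [2.79, 2.79, 3.14, 3.14, 3.14, 3.14].

INTERFACE

Orientations are given as a unit quaternion [x, y, z, w].
In Python, from rig import robot gives the robot as it stands.
- The arm moves only by the tool drive_effector, called after ">>>" by a JSON object that holds its "fn" and its "kwargs", one argument or row to a line. Schema: {"type":"object","properties":{"moves":{"type":"array","items":{"type":"object","properties":{"d":{"type":"array","items":{"type":"number"},"minItems":3,"maxItems":3},"rz":{"type":"number"}},"additionalProperties":false},"minItems":1,"maxItems":20},"finger_gap":{"type":"number"},"grip_n":{"type":"number"},"only":{"type":"string"},"quiet":{"type":"boolean"},"lines":{"type":"string"}},"required":["moves"],"additionalProperties":false}. moves is a list of rows, 1 to 20 of them, each an object with the fields d (a list: dx, dy, dz in m), rz (a turn about the tool's z in rad); a field left out counts as zero; each row shifts and turns the commanded pose from where the row before left it, along the tool's axes as they then stand; what a row does not reach is not made up. A row lasts 1/12 s, in which the tool goes at most 0.0417 m and 0.125 rad, less where a joint would pass 70% of its speed; a pose out of reach is approached as far as the arm can. finger_gap is the finger opening in m, set as the call begins (left out keeps the last). The fingers move at their own pace and stop on an object; grip_n is the grip in N (left out, the last holds). Time passes only in rows, so rows that do not move let the fingers close. The tool returns the time, the measured TCP pose, the force, the opening and the grip force at its end. only (a regular expression) keeps the lines of the reply that match it, lines (a string "A,B") keeps lines A to B, and quiet returns only ok. Input that does not fit is refused with a message, and nothing moves.
- robot.get_obs(): the state, without advancing time (a new reading comes with each control period).
- robot.camera(name): name is "side" or "top"; returns a dict with "img" (420x560x3 uint8, red, green, blue), "fx", "fy", "cx", "cy" (pixels), "k1" (the pictures are not rectified: a ray, as slopes to the right and down, at radius r is drawn at 1 + k1 r^2 times it, then the intrinsics apply), "xyz" and "attitude" of the camera in the world. Camera axes: x right, y down, z forward; pixel columns grow to the right and rows downward; lengths in m; the calibration is good to about 2 mm. A picture is of the moment at which its call begins. There is no depth.
- robot.hand_in(): hands the job in; it is judged then, once.
The state is a dict: "time": time; "q": joint angles; "joint_velocities": joint speeds; "joint_torque": joint torques, N m; "position": TCP position; "tool_rot": TCP orientation; "ft_force": force on the tool from outside, world axes, zero at the start; "moment": the same for the moment, N m; "grip_width": finger opening in m; "grip_force": force on a finger pad.
Only numpy, scipy, OpenCV 4.12 (cv2) and the standard library are available. Lean on these libraries where they do the work, as an engineer would, in place of code of your own. Each camera call takes 0.05 s, during which the arm holds its last target. There are 200 camera calls.

## Working session

There is one attempt and no reset: what is moved stays moved. The work goes in short steps, Python scripts to look and compute and a tool call to move; the robot and the scene stay as the last step left them, time stands still between calls to the robot, and variables do not carry over. Pictures are saved under pics/ and viewed, at most 10 in all, crops included, and the job is handed in when it is done.

```bash
ls; mkdir -p pics; cat > h.py <<'E'
import numpy as np, cv2
from rig import robot
from scipy.spatial.transform import Rotation as R
def snap(n,f):
    c=robot.camera(n); cv2.imwrite(f,c["img"][:,:,::-1]); return c
def rot(a):
    a=np.array(a,float); return a if a.shape==(3,3) else R.from_quat(a).as_matrix()
def ray(c,u,v):
    d=np.array([(u-c["cx"])/c["fx"],(v-c["cy"])/c["fy"]]); s=d.copy()
    for _ in range(20): s=d/(1+c["k1"]*(s@s))
    r=rot(c["attitude"])@np.array([*s,1]); return np.array(c["xyz"]),r/np.linalg.norm(r)
def atz(c,u,v,z):
    o,r=ray(c,u,v); return o+r*(z-o[2])/r[2]
def tri(*l):
    A=np.zeros((3,3));b=np.zeros(3)
    for c,u,v in l:
        o,r=ray(c,u,v);P=np.eye(3)-np.outer(r,r);A+=P;b+=P@o
    return np.linalg.solve(A,b)
def proj(c,p):
    q=rot(c["attitude"]).T@(np.array(p)-np.array(c["xyz"])); s=q[:2]/q[2]; s=s*(1+c["k1"]*(s@s))
    return s[0]*c["fx"]+c["cx"], s[1]*c["fy"]+c["cy"]
E
python3 - <<'E'
from h import *
import pickle
for n in("top","side"):
    c=snap(n,f"pics/{n}0.png"); pickle.dump(c,open(n+"0.pkl","wb")); print(n,{k:v for k,v in c.items() if k!="img"})
o=robot.get_obs();print(o, robot.grip_depth)
E
```

```text
pics
rig.py
top {'fx': 384.98444082228303, 'fy': 384.98444082228303, 'cx': 277.0176363846431, 'cy': 209.18754382868877, 'k1': 0.0016757221456776784, 'xyz': array([ 0.36527833, -0.03736698,  1.34446739]), 'attitude': array([ 0.71231056, -0.70048844,  0.0298589 , -0.03221901])}
side {'fx': 447.15274997836735, 'fy': 447.15274997836735, 'cx': 281.9877169561292, 'cy': 208.60861868590231, 'k1': -0.12561531263277298, 'xyz': array([0.13515025, 0.72974414, 1.15941688]), 'attitude': array([-0.21327938,  0.91932051, -0.32167969,  0.07670651])}
{'time': 0.1, 'q': array([-1.35248591e+00,  5.28399723e-01,  1.43378377e+00,  3.48109392e-05,
        1.18137677e+00, -1.78456369e-01]), 'joint_velocities': array([ 0.00090699, -0.00110049, -0.00232708, -0.00173926,  0.00042614,
        0.00125312]), 'joint_torque': array([ 7.60927423e-05, -4.40986347e+01, -1.77149087e+01,  6.34053396e-02,
        5.34306793e-02, -4.60254444e-05]), 'position': array([ 0.24144082, -0.57576908,  0.22165013]), 'tool_rot': array([ 9.80387298e-01,  1.97078101e-01, -3.51044183e-06, -9.83932565e-04]), 'ft_force': array([-0.58135696,  0.77653981,  0.04467953]), 'moment': array([-0.00693036, -0.01949991,  0.00159943]), 'grip_force': 0.0, 'grip_width': 0.0867706835429475} 0.0187
```

View pics/top0.png

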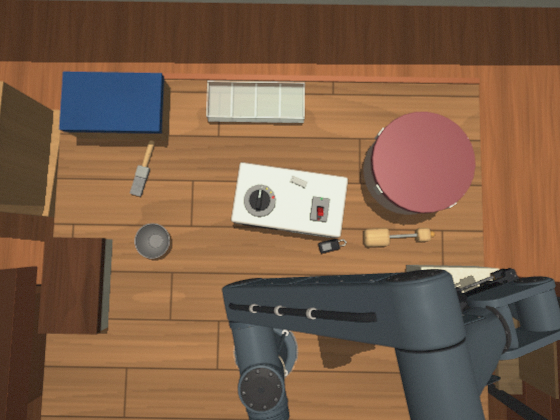

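View pics/side0.png

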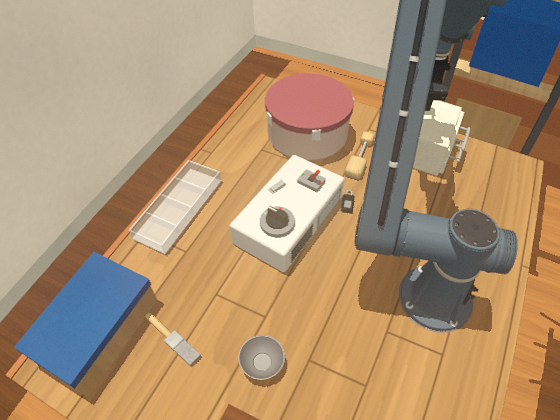

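The top view has the dial at about (259,201) and the red toggle at (320,212). In the side view they are at (277,218) and (313,178). I'll enlarge both crops.

```bash
python3 - <<'E'
from h import *
for n,x,y,w,h in(("top",228,158,125,90),("side",228,152,120,118)):
    i=cv2.imread(f"pics/{n}0.png")[y:y+h,x:x+w]; s=6 if n=="top" else 5
    i=cv2.resize(i,None,fx=s,fy=s,interpolation=cv2.INTER_CUBIC)
    for k in range(0,w,10): cv2.putText(i,str(x+k),(k*s,10),0,.35,(255,0,255));cv2.line(i,(k*s,12),(k*s,18),(255,0,255))
    for k in range(0,h,10): cv2.putText(i,str(y+k),(0,k*s+4),0,.35,(255,0,255))
    cv2.imwrite(f"pics/{n}0z.png",i)
E
```

```text
(no output)
```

View pics/top0z.png

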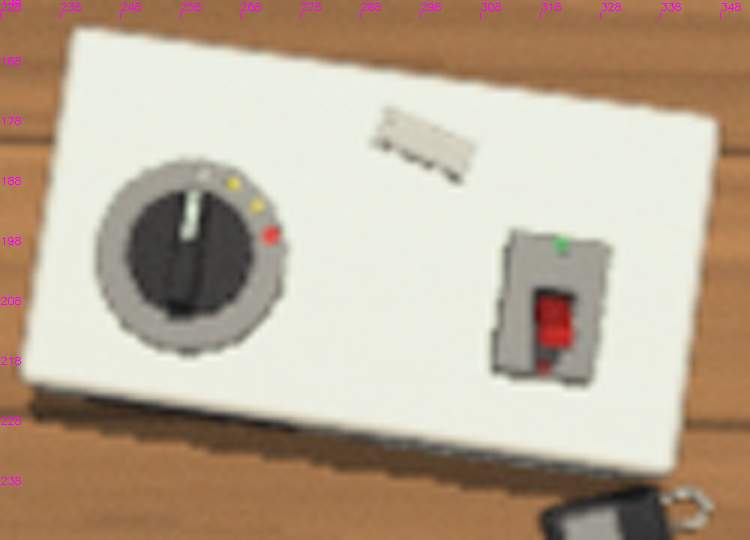

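View pics/side0z.png

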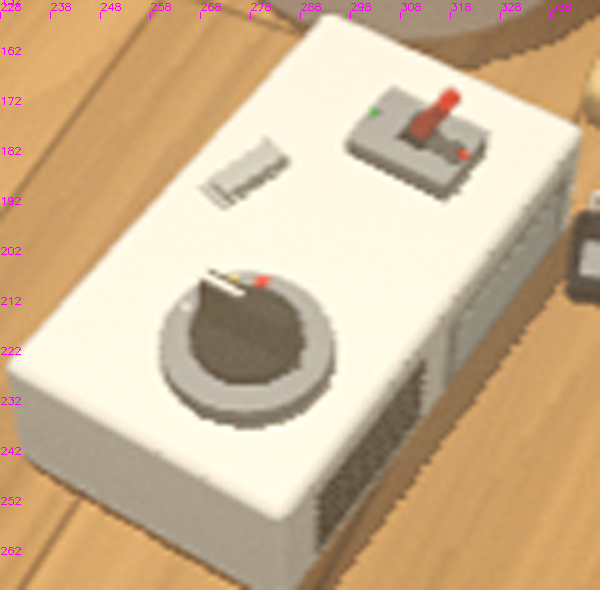

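```bash
cat > m.py <<'E'
from h import *
import pickle
T=pickle.load(open("top0.pkl","rb"));S=pickle.load(open("side0.pkl","rb"))
t=lambda x,y:(T,(x+.5)/6-.5+228,(y+.5)/6-.5+158)
s=lambda x,y:(S,(x+.5)/5-.5+228,(y+.5)/5-.5+152)
P=dict(BR=((75,28),(10,368)),)
L=dict(cTL=((75,28),(8,368)),cTR=((718,120),(332,14)),cBR=((672,472),(580,130)),cBL=((22,380),(278,518)),
 dred=((271,236),(262,282)),dwhite=((204,174),(188,307)),dcent=((191,256),(248,340)),green=((562,244),(374,112)),sred=((543,368),(463,155)),tip=((556,333),(450,98)),
 barpt=((194,192),(210,272)))
for k,(a,b) in L.items(): L[k]=p=tri(t(*a),s(*b)); print(k,p.round(4))
c=(L["cTL"]+L["cTR"]+L["cBR"]+L["cBL"])/4
yw=(L["cTL"]+L["cBL"]-L["cTR"]-L["cBR"])[:2]; xw=(L["cTL"]+L["cTR"]-L["cBR"]-L["cBL"])[:2]
print(c, "yaw",np.arctan2(-yw[0],yw[1]),np.arctan2(xw[1],xw[0]),np.linalg.norm(yw)/2,np.linalg.norm(xw)/2)
# single-plane checks
print("top ring", atz(*t(191,256),.116)); print("sw mid dots top",(atz(*t(562,244),.116)+atz(*t(543,368),.116))/2, (atz(*s(374,112),.116)+atz(*s(463,155),.116))/2)
print("dial side ring",atz(*s(247,346),.116))
E
python3 m.py
```

```text
cTL [0.6287 0.0922 0.0923]
cTR [ 0.5828 -0.2614  0.0931]
cBR [ 0.3916 -0.2363  0.0928]
cBL [0.436  0.1165 0.0935]
dred [ 0.5135 -0.0178  0.1136]
dwhite [0.5456 0.0186 0.1133]
dcent [0.5018 0.0249 0.1134]
green [ 0.5115 -0.174   0.1133]
sred [ 0.445  -0.164   0.1146]
tip [ 0.4591 -0.1665  0.1579]
barpt [0.5289 0.0213 0.1587]
[ 0.50977183 -0.07225937  0.09291676] yaw -0.12720120379502972 -0.12791569476671427 0.35605759245679847 0.19354037390317694
top ring [0.50126198 0.02463127 0.116     ]
sw mid dots top [ 0.47769322 -0.16890484  0.116     ] [ 0.47790635 -0.16715961  0.116     ]
dial side ring [0.49972472 0.03087049 0.116     ]
```

>>> {"fn": "drive_effector", "kwargs": {
  "moves": [
    {"d": [0, 0, -0.003], "rz": -0.125},
    {"d": [0, 0, -0.003], "rz": -0.125},
    {"d": [0, 0, -0.003], "rz": -0.125},
    {"d": [0, 0, -0.003], "rz": -0.125},
    {"d": [0, 0, -0.003], "rz": -0.125},
    {"d": [0, 0, -0.003], "rz": -0.125},
    {"d": [0, 0, -0.003], "rz": -0.125},
    {"d": [0, 0, -0.003], "rz": -0.125},
    {"d": [0, 0, -0.003], "rz": -0.125},
    {"d": [0, 0, -0.003], "rz": -0.125},
    {"rz": -0.125},
    {"rz": -0.125}
  ],
  "finger_gap": 0,
  "grip_n": 20
}}

```text
time: 1.1
position: [0.2415, -0.5761, 0.2522]
tool_rot: [0.58, 0.814, 0.0, -0.0]
ft_force: [0.8, -0.1, 0.1]
grip_width: 0.0151
grip_force: 0.0
```

```bash
cat > go.py <<'E'
import sys
from h import *
# go.py x y z yaw : remaining move in current tool axes
o=robot.get_obs();M=rot(o["tool_rot"]);x,y,z,w=map(float,sys.argv[1:])
yaw=np.arctan2(M[1,0],M[0,0]);d=(w-yaw+np.pi)%(2*np.pi)-np.pi
print("tool d",(M.T@(np.array([x,y,z])-o["position"])).round(4),"turn",round(-d,3),"q",o["q"].round(2))
E
python3 go.py .423 -.161 .22 3.014
```

```text
tool d [0.3332 0.3069 0.0325] turn -1.111 q [-1.35  0.5   1.4  -0.    1.25 -1.68]
```

>>> {"fn": "drive_effector", "kwargs": {
  "moves": [
    {"d": [0.024, 0.022, 0]},
    {"d": [0.024, 0.022, 0]},
    {"d": [0.024, 0.022, 0]},
    {"d": [0.024, 0.022, 0]},
    {"d": [0.024, 0.022, 0]},
    {"d": [0.024, 0.022, 0]},
    {"d": [0.024, 0.022, 0]},
    {"d": [0.024, 0.022, 0]},
    {"d": [0.024, 0.022, 0]},
    {"d": [0.024, 0.022, 0]},
    {"d": [0.024, 0.022, 0]},
    {"d": [0.024, 0.022, 0]},
    {"d": [0.024, 0.022, 0]},
    {}
  ]
}}

```text
time: 2.27
position: [0.413, -0.1839, 0.2522]
tool_rot: [0.581, 0.814, 0.001, -0.001]
ft_force: [-0.7, 0.3, 0.1]
grip_width: 0.0003
grip_force: 0.0
```

>>> {"fn": "drive_effector", "kwargs": {
  "moves": [
    {"rz": -0.124},
    {"rz": -0.124},
    {"rz": -0.124},
    {"rz": -0.124},
    {"rz": -0.124},
    {"rz": -0.124},
    {"rz": -0.124},
    {"rz": -0.124},
    {"rz": -0.12},
    {},
    {}
  ]
}}

```text
time: 3.18
position: [0.4123, -0.1895, 0.2524]
tool_rot: [0.068, 0.998, 0.0, -0.0]
ft_force: [-0.1, -0.0, -0.5]
grip_width: 0.0004
grip_force: 0.0
```

```bash
python3 go.py .423 -.161 .142 3.014
```

```text
tool d [-0.0068  0.0297  0.1104] turn -0.009 q [-0.68  0.26  1.81 -0.    1.08 -2.11]
```

>>> {"fn": "drive_effector", "kwargs": {
  "moves": [
    {"d": [0, 0.01, 0.01], "rz": -0.009},
    {"d": [0, 0.01, 0.02]},
    {"d": [0, 0.01, 0.02]},
    {"d": [0, 0, 0.02]},
    {"d": [0, 0, 0.02]},
    {"d": [0, 0, 0.02]},
    {},
    {}
  ]
}}

```text
time: 3.85
position: [0.4158, -0.1592, 0.142]
tool_rot: [0.063, 0.998, 0.001, -0.001]
ft_force: [-0.1, 0.1, -0.0]
grip_width: 0.0005
grip_force: 0.0
```

```bash
python3 go.py .423 -.161 .142 3.014
python3 - <<'E'
from h import *
a=snap("top","pics/t1.png");b=snap("side","pics/s1.png")
f=lambda i,x,y:cv2.resize(i["img"][y:y+100,x:x+100,::-1],(400,400),interpolation=2)
cv2.imwrite("pics/c1.png",np.hstack([f(a,265,150),f(b,260,120)]))
E
```

```text
tool d [-0.0074 -0.0008 -0.0001] turn 0.002 q [-0.62  0.43  1.95 -0.    0.77 -2.06]
```

View pics/c1.png

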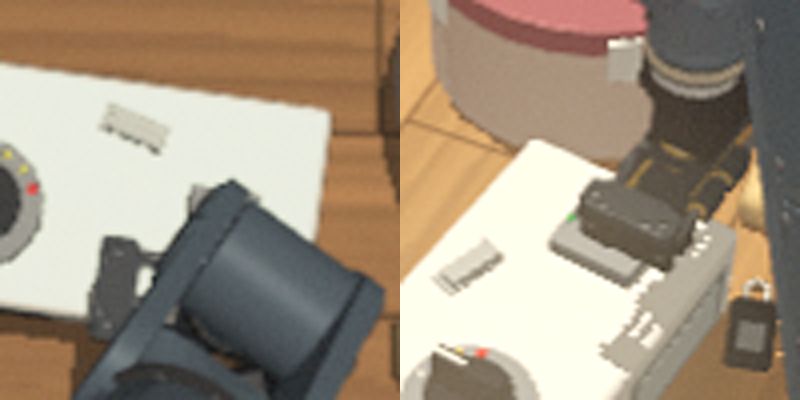

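The gripper hides the toggle: the switch base is at crop (225,195), and the fingers are in front of it with no contact force. Next I'll push along −tool x.

>>> {"fn": "drive_effector", "kwargs": {
  "moves": [
    {"d": [-0.008, 0, 0]},
    {"d": [-0.008, 0, 0]},
    {"d": [-0.004, 0, 0]}
  ]
}}

```text
time: 4.2
position: [0.4387, -0.1631, 0.1437]
tool_rot: [0.062, 0.998, -0.001, 0.002]
ft_force: [-0.7, -0.4, 0.3]
grip_width: 0.0003
grip_force: 0.0
```

>>> {"fn": "drive_effector", "kwargs": {
  "moves": [
    {"d": [-0.004, 0, 0]},
    {"d": [-0.004, 0, 0]},
    {"d": [-0.004, 0, 0]}
  ]
}}

```text
time: 4.45
position: [0.4476, -0.163, 0.1426]
tool_rot: [0.062, 0.998, 0.0, -0.001]
ft_force: [-3.9, -0.4, 2.2]
grip_width: 0.0006
grip_force: 1.9
```

>>> {"fn": "drive_effector", "kwargs": {
  "moves": [
    {"d": [-0.004, 0, 0]},
    {"d": [-0.004, 0, 0]},
    {"d": [-0.004, 0, 0]}
  ]
}}

```text
time: 4.7
position: [0.4605, -0.1649, 0.1425]
tool_rot: [0.062, 0.998, 0.0, 0.0]
ft_force: [-0.6, -0.2, 0.1]
grip_width: 0.0006
grip_force: 0.3
```

>>> {"fn": "drive_effector", "kwargs": {
  "moves": [
    {"d": [-0.004, 0, 0]},
    {"d": [-0.003, 0, 0]},
    {"d": [-0.003, 0, 0]},
    {}
  ]
}}

```text
time: 5.03
position: [0.4712, -0.1666, 0.1426]
tool_rot: [0.062, 0.998, -0.0, 0.001]
ft_force: [0.0, 0.7, -0.5]
grip_width: 0.0003
grip_force: 0.0
```

```bash
python3 go.py .4778 -.168 .142 3.014
```

```text
tool d [-0.0067 -0.0005  0.0006] turn 0.004 q [-0.56  0.48  1.82  0.    0.83 -2.01]
```

>>> {"fn": "drive_effector", "kwargs": {
  "moves": [
    {"d": [0.015, 0, 0]},
    {"d": [0.02, 0, -0.01]},
    {"d": [0, 0, -0.03]},
    {"d": [0, 0, -0.03]},
    {"d": [0, 0, -0.02]},
    {}
  ]
}}

```text
time: 5.53
position: [0.4377, -0.1635, 0.2366]
tool_rot: [0.062, 0.998, -0.002, 0.004]
ft_force: [0.9, 0.7, 0.1]
grip_width: 0.0005
grip_force: 0.0
```

```bash
python3 go.py .502 .0245 .22 3.014
```

```text
tool d [-0.0405  0.1945  0.0161] turn 0.004 q [-0.6   0.29  1.8   0.    1.04 -2.04]
```

>>> {"fn": "drive_effector", "kwargs": {
  "moves": [
    {"d": [-0.005, 0.024, 0]},
    {"d": [-0.005, 0.024, 0]},
    {"d": [-0.005, 0.024, 0]},
    {"d": [-0.005, 0.024, 0]},
    {"d": [-0.005, 0.024, 0]},
    {"d": [-0.005, 0.024, 0]},
    {"d": [-0.005, 0.025, 0]},
    {"d": [-0.005, 0.025, 0], "rz": 0.004},
    {},
    {},
    {}
  ],
  "finger_gap": 0.05
}}

```text
time: 6.45
position: [0.4983, 0.0256, 0.2319]
tool_rot: [0.064, 0.998, -0.0, -0.001]
ft_force: [-0.2, -0.9, -0.0]
grip_width: 0.0496
grip_force: 0.0
```

```bash
python3 go.py .502 .0245 .13 3.014
python3 - <<'E'
from h import *
a=snap("top","pics/t2.png");b=snap("side","pics/s2.png")
f=lambda i,x,y:cv2.resize(i["img"][y:y+120,x:x+120,::-1],(400,400),interpolation=2)
cv2.imwrite("pics/c2.png",np.hstack([f(a,235,150),f(b,225,150)]))
E
```

```text
tool d [-0.004  -0.0006  0.1019] turn 0.0 q [-0.17  0.35  1.73 -0.    1.07 -1.62]
```

View pics/c2.png

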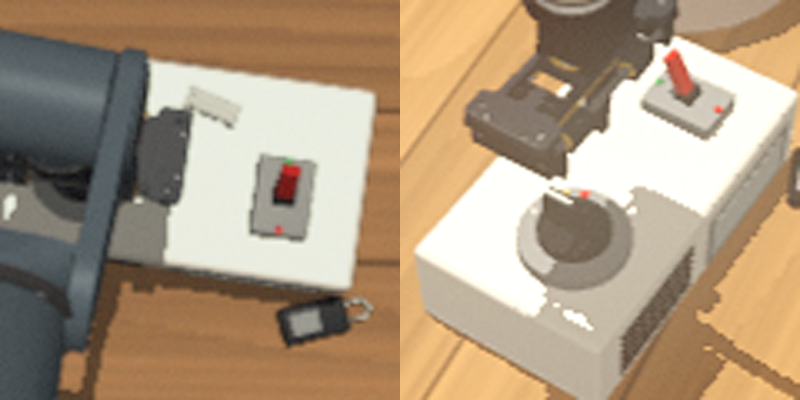

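The toggle now leans to the green dot: its tip is at crop (290,170) in the top view and (677,60) in the side view. It's on, and the clip hasn't moved. Next I'll go down onto the dial bar and grip it.

>>> {"fn": "drive_effector", "kwargs": {
  "moves": [
    {"d": [-0.004, -0.001, 0.02]},
    {"d": [0, 0, 0.025]},
    {"d": [0, 0, 0.025]},
    {"d": [0, 0, 0.02]},
    {"d": [0, 0, 0.01]},
    {}
  ]
}}

```text
time: 7.05
position: [0.5007, 0.0234, 0.1303]
tool_rot: [0.065, 0.998, 0.0, -0.003]
ft_force: [-0.3, -0.2, 0.2]
grip_width: 0.0499
grip_force: 0.0
```

```bash
python3 go.py .502 .0245 .131 3.014
```

```text
tool d [-0.0011  0.0013 -0.0007] turn -0.002 q [-0.18  0.51  1.82 -0.    0.82 -1.62]
```

>>> {"fn": "drive_effector", "kwargs": {
  "moves": [
    {},
    {},
    {},
    {},
    {},
    {}
  ],
  "finger_gap": 0,
  "grip_n": 55
}}

```text
time: 7.55
position: [0.503, 0.0242, 0.1331]
tool_rot: [0.064, 0.998, -0.0, 0.001]
ft_force: [0.5, -0.6, 0.3]
grip_width: 0.0183
grip_force: 0.0
```

```bash
python3 go.py .502 .0245 .131 3.014
```

```text
tool d [0.0011 0.0001 0.0021] turn -0.0 q [-0.17  0.5   1.82  0.    0.82 -1.62]
```

>>> {"fn": "drive_effector", "kwargs": {
  "moves": [
    {"d": [0, 0, 0.001]},
    {},
    {},
    {}
  ]
}}

```text
time: 7.88
position: [0.5032, 0.0251, 0.1327]
tool_rot: [0.064, 0.998, 0.001, 0.001]
ft_force: [-0.1, 3.6, 8.5]
grip_width: 0.0135
grip_force: 55.0
```

```bash
python3 go.py .502 .0245 .131 3.014
```

```text
tool d [ 0.0011 -0.0007  0.0017] turn -0.0 q [-0.17  0.5   1.82  0.    0.82 -1.62]
```

>>> {"fn": "drive_effector", "kwargs": {
  "moves": [
    {"rz": 0.1},
    {"rz": 0.1},
    {"rz": 0.1},
    {"rz": 0.1},
    {"rz": 0.1},
    {"rz": 0.1}
  ]
}}

```text
time: 8.38
position: [0.5029, 0.0245, 0.1327]
tool_rot: [0.358, 0.934, 0.0, 0.001]
ft_force: [-2.1, 0.4, 8.2]
grip_width: 0.0134
grip_force: 55.0
```

>>> {"fn": "drive_effector", "kwargs": {
  "moves": [
    {"rz": 0.1},
    {"rz": 0.1},
    {"rz": 0.1},
    {"rz": 0.1},
    {"rz": 0.1},
    {"rz": 0.1},
    {},
    {},
    {}
  ]
}}

```text
time: 9.13
position: [0.5024, 0.0242, 0.1327]
tool_rot: [0.616, 0.788, -0.0, 0.0]
ft_force: [-2.5, -0.9, 9.7]
grip_width: 0.0134
grip_force: 55.0
```

```bash
python3 go.py .502 .0245 .131 1.814
python3 -c "
from h import *
print(robot.get_obs()['moment'])
a=snap('top','pics/t3.png');b=snap('side','pics/s3.png')
f=lambda i,x,y:cv2.resize(i['img'][y:y+100,x:x+100,::-1],(400,400),interpolation=2)
cv2.imwrite('pics/c3.png',np.hstack([f(a,235,150),f(b,235,155)]))"
```

```text
tool d [ 0.0004 -0.0003  0.0017] turn 0.001 q [-0.17  0.5   1.82 -0.    0.82 -0.42]
[-0.09125464  0.35732372  0.13857283]
```

View pics/c3.png

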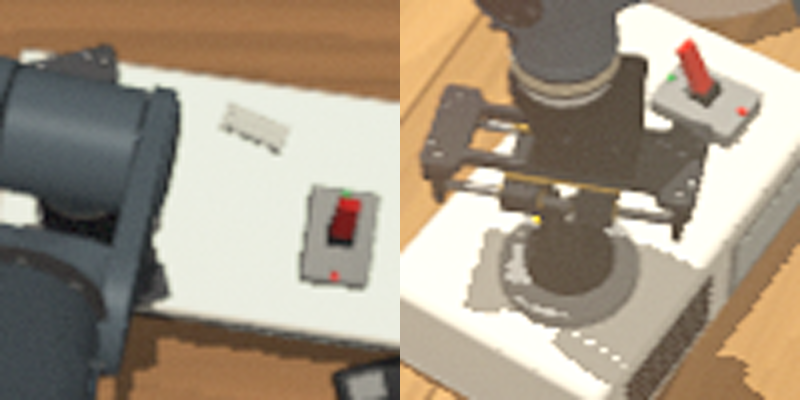

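>>> {"fn": "drive_effector", "kwargs": {
  "moves": [
    {"rz": 0.02},
    {},
    {},
    {},
    {},
    {}
  ]
}}

```text
time: 9.73
position: [0.5024, 0.0241, 0.1327]
tool_rot: [0.623, 0.782, -0.0, 0.0]
ft_force: [-3.1, -1.2, 9.0]
grip_width: 0.0134
grip_force: 55.0
```

```bash
python3 go.py .502 .0245 .131 1.814; python3 -c "
from rig import robot
print(robot.get_obs()['moment']); print(robot.hand_in())"
```

```text
tool d [ 0.0004 -0.0003  0.0017] turn -0.019 q [-0.17  0.5   1.82 -0.    0.82 -0.4 ]
[-0.08147336  0.36305067  0.15198046]
the job is handed in; nothing more can be done
None
```

I flipped the toggle to on first, then turned the dial clockwise about 1.22 rad to the third click (1.2), and handed the job in at about 9.7 s with the gripper holding it there at 55 N; pictures show the toggle on and the money clip unmoved, but the gripper hid the dial, so its angle comes from the tool's measured turn and the steady finger opening and 0.15 N m moment.

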